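# Throw the press pawl over with the release rod and bring the load down on the test piece

## Robot

A 6-joint arm with a two-finger parallel gripper is mounted at the origin on the work surface. World frame = base frame: x ahead of the robot, y to its left, z up, the work surface at z = 0. Lengths are in m, angles in rad, forces in N, time in s.
With the tool pointing down it reaches from about 0.35 to 0.775 m from the base axis. Payload 5.5 kg.
Tool frame: the origin (TCP) lies between the finger pads; the fingertips stand 11 mm ahead of it and the grasp point (between the pads) lies 8 mm behind it (tips_ahead is the distance from the TCP to the fingertips, in m); z points along the fingers, y is the line along which they close (so a half turn about z gives the same grasp; the last joint's range is limited). The gripper opens to 85 mm and grips with 20 to 120 N. Pads are 22 mm wide; open, the fingers measure 114 mm over their backs; the gripper's body (76 mm by 85 mm) begins 54 mm behind the grasp point. The pads swing forward as they close: fully open they stand 13 mm farther back than shut.
Start: joints at [-1.332, 0.313, 0.046, 1.304, 0, 1.431], TCP at [0.213, -0.534, 0.242] pointing down, gripper open.
Joint ranges: [-2.76, 2.76], [-0.86, 1.69], [-1.03, 1.26], [-2.2, 2.34], [-1.47, 1.5], [-3.14, 3.14]. Speed limits (rad/s): [2.57, 2.57, 3.14, 3.14, 3.14, 3.14].

## Interface

Orientations are given as a unit quaternion [w, x, y, z].
In Python, from workcell import * gives the robot as it stands. The module is installed in compiled form; this text tells all that it offers.
- The arm moves only by the tool jog_arm, never from a script. Its argument "moves" is a list of rows, each an object with "fingers": the closure, from 0 (fully open) to 1 (shut); "slide": the shift along the tool's x, y, z in mm, a list of three; "angular": the turn, a rotation vector about the tool's x, y, z in degrees, a list of three. A call has 1 to 10 rows; each row is the pose to reach, as a shift and turn from the pose commanded when the call began, along the tool's axes at that moment; what a row does not reach only later rows make up. A row lasts 1/12 s, in which the tool goes at most 41.7 mm and 7.16 degrees, less where a joint would pass 70% of its speed; a pose out of reach is approached as far as the arm can. A call with a gripper value outside its range is refused whole. The fingers move at their own pace and stop on an object; "squeeze" is the grip in N (left out, the last holds). Time passes only in rows, so rows that repeat a pose let the fingers close. It gives the time, the measured TCP pose, the force, the opening and the grip force at its end, in the units of the state.
- get_state(): the state, without advancing time (a new reading comes with each control period).
- read_camera(name): name is "side" or "top" or "wrist"; returns a dict with "color" (480x640x3 uint8, red, green, blue), "fovy" (degrees; the focal length in pixels is half the picture's height over the tangent of half this angle, whatever the lens; pixels are square), "cx", "cy" (the principal point, pixels), "D" ([k1, k2, p1, p2, k3] as OpenCV has them; the pictures are not rectified), "world_from_camera" (4x4, takes a point from camera to world coordinates); the wrist camera has in their place "tool_from_camera" (4x4, takes a point from camera to tool coordinates, whose origin is the TCP and whose axes are the flange's). Camera axes: x right, y down, z forward; pixel columns grow to the right and rows downward; lengths in m; the calibration is good to about 2 mm. A picture is of the moment at which its call begins: read the wrist's pose just before it. There is no depth.
- hand_in(): hands the job in; it is judged then, once.
Trained networks look in a picture, given as the dict that the camera call returned (one of the last four; its "shot" number tells which), for a name from the list of things; names that differ only in an ending like _2 or _b are one class to them, and where a whole thing is asked for, a point or a joint stands for the part that bears it (a point fixed in the world has none). Each returns a list of dicts, best first, with "p" (0 to 1); they miss things now and then, are a little off and sometimes report something else, mostly with a low value. They report only what shows in the picture. A call takes as long as a camera call. They do not tell look-alikes from the thing itself.
- look_for(target, picture): "point" ([column, row] in pixels, amid what is visible of it).
- tip_of(target, picture): "point" ([column, row] in pixels: a listed point, or the origin of a listed thing).
The state is a dict: "clock": time; "joint_pos": joint angles; "qvel": joint speeds; "tau": joint torques, N m; "tcp_pos": TCP position; "orientation": TCP orientation; "wrist_force": force on the tool from outside, world axes, zero at the start; "ft_torque": the same for the moment, N m; "finger_gap": finger opening in m; "grip_force": force on a finger pad.
Only numpy, scipy, OpenCV 4.12 (cv2) and the standard library are available. Lean on these libraries where they do the work, as an engineer would, in place of code of your own. Each camera call takes 0.05 s, during which the arm holds its last target. There are 200 camera calls.

## Task

The bench press is parked with its load held up on the ratchet: pick the wooden release rod out of its rest, reach up under the finger guard with the rod's bare end and flick the pawl over, so that its ball weight tips past the balance and it stays clear of the ratchet wheel, then lay the rod back in both notches of its rest. After that swing the hand lever down to bring the load down gently, without ramming it, until the ram's foot bears on the junction box, and let go of the lever. Only the rod may touch the pawl; leave the junction box where it stands and leave the other things on the bench alone.

Things in the scene. Friction and masses are not known exactly. Their poses are not given: they have to be found in the camera images.
- press: Fixed grey cast bench press. Origin: centre of its base's underside; z up, front faces its -x. Base 220 (x) by 120 (y) by 30 mm; column behind, x 45 to 105; head block x -66 to 105, y -32 to 32, z 150 to 255. A shaft runs through the head along y at x 0, z 205: on its +y end the ratchet wheel (16 teeth, radius 40, y 46 to 54), on its -y end the hand lever.
- guard_edge (a point): Middle of the lower edge of the sheet finger guard's front apron (press frame -83.5, 50, 234 mm; axes of the press). Apron 3 mm thick, y 32 to 68, z 234 to 334; top return at z 332 to 335 from x -85 to -30; inner cheek y 33 to 36. Open underneath and on the +y side: the rod must come in below this edge.
- pawl: Steel pawl, 0.32 kg, above the ratchet wheel. Origin on its pivot (press frame 44, 50, 239), axes as the press when engaged. Arm runs along its -x over the wheel to a lift plate; a 38 mm ball weight stands 60 mm above the pivot. Turns about y as the plate rises. Tilt of its z: 0 engaged, clear of the teeth above 0.25, balance near 0.45, then falls on to its stop at 0.8 rad and stays.
- lift_plate (a point): Middle of the underside of the pawl's lift plate (pawl frame -100, 0, 7 mm; plate x -106 to -76, 22 mm wide, 4 thick), engaged: level, 246 mm above the bench, just behind the guard. About 0.6 N lifts it. The rod's end pushed up against it and on for 65 mm, along a line rising 32 to 40 degrees toward the press in the pawl's plane, throws the pawl over.
- rod: Loose straight wooden release rod, 10 mm diameter, 230 mm long, 70 g. Origin on its axis, 120 mm from the bare rounded end; its +x points to that end. A black rubber sleeve, 16 mm diameter, covers x -110 to -60 mm. It lies level in its rest, its origin within 4 mm of midway between the notches: grip it there, across the rod.
- rod_tip (a point): Extreme point of the rod's bare end (rod frame 120, 0, 0 mm).
- rod_rest: Fixed dark steel rest for the rod. Origin: centre of the underside of its base plate (150 by 70 by 8 mm), z up. Two V notches, 8 mm thick, at x -45 and +45 mm, open upward, 28 mm wide at the top at 67 mm height; a rod lying in them runs along the x axis at 60 mm height, with its sleeve outside the notches.
- ram: Square steel ram (20 mm) with two 60 mm load discs on top and a round foot (34 mm) below, about 0.95 kg. Origin: centre of the foot's underside, z up. Slides straight down; the foot starts about 28 mm above the junction box. Stiff in its guides: it stays at any height once the pawl is clear; with the pawl engaged it cannot go down. The box bears 150 N at most.
- shaft (a joint): Turn of the press shaft with lever and ratchet wheel, rad: 0 at the start, grows as the lever's knob swings down in front; the ram goes down 28 mm per rad, so that the foot meets the junction box near 1.0 rad. Moving it down takes about 1 to 2 N along the knob's path; each further newton there puts about 5 N on the box.
- lever_knob (a point): Centre of the black ball knob (32 mm diameter) at the end of the hand lever (12 mm bar), 135 mm from the shaft axis, on the press's -y side (y -48 in the press frame), in front of the press. At shaft 0 it stands 30 degrees above the level of the shaft, and moves on a vertical circle about it in the press's x-z plane.
- shaft_axis (a point): Point on the shaft axis in the plane of the lever (press frame 0, -48, 205): centre of the knob's circle.
- junction_box: Loose white moulded junction box, 84 by 64 by 42 mm high, 0.16 kg, standing on the press base (30 mm high) under the ram. Origin: centre of its underside, z up.
- box_top (a point): Centre of the junction box's flat top.
- multimeter: Bystander: black hand multimeter lying flat, 150 by 78 by 34 mm; origin centre of its underside.
- spare_disc: Bystander: dark steel load disc lying flat, 60 mm diameter, 16 mm high; origin centre of its underside.
- screwdriver: Bystander: screwdriver lying on the bench.
Things that resemble listed ones, but are neither listed nor needed, are in the scene too. Of the things that look like the rod, the larger one is meant.

How it is judged:
By the outcome, as a careful person would: the job done as asked, in the order asked, and still so for the second after the job is handed in, with the robot touching nothing.
It also fails if it takes over 67 s, if anything falls off the work surface, if the arm or the gripper's body presses on something with over 40 N, if the wrist force passes 120 N, or if a joint passes its speed limit or range.

## Working session

There is one attempt and no reset: what is moved stays moved. The work goes in short steps, Python scripts to look and compute and a tool call to move; the robot and the scene stay as the last step left them, time stands still between calls to the robot, and variables do not carry over. Pictures are saved under pics/ and viewed, at most 10 in all, crops included, and the job is handed in when it is done.

Besides the shell and the picture viewer there is one more tool, called after "Request:" as name(argument=value, ...), one argument or row to a line, values as JSON. jog_arm: Moves the arm, as the interface text tells. Its arguments: {"type":"object","properties":{"moves":{"type":"array","items":{"type":"object","properties":{"fingers":{"type":"number"},"slide":{"type":"array","items":{"type":"number"}},"angular":{"type":"array","items":{"type":"number"}}}}},"squeeze":{"type":"number"}},"required":["moves"]}

```bash
mkdir -p pics
cat > h.py <<'E'
from workcell import *
import numpy as np, cv2, json
from scipy.spatial.transform import Rotation as R
def Rq(q): return R.from_quat([q[1],q[2],q[3],q[0]])
def K(p):
    f=240/np.tan(np.radians(p["fovy"])/2); return np.array([[f,0,p["cx"]],[0,f,p["cy"]],[0,0,1.]])
def wfc(p,s=None):
    if "world_from_camera" in p: return np.array(p["world_from_camera"])
    T=np.eye(4);T[:3,:3]=Rq(s["orientation"]).as_matrix();T[:3,3]=s["tcp_pos"];return T@np.array(p["tool_from_camera"])
def ray(p,uv,s=None):
    T=wfc(p,s);n=cv2.undistortPoints(np.array([[uv]],float),K(p),np.array(p["D"],float))[0,0]
    d=T[:3,:3]@np.array([n[0],n[1],1]);return T[:3,3],d/np.linalg.norm(d)
def atz(p,uv,z,s=None):
    o,d=ray(p,uv,s);return o+d*(z-o[2])/d[2]
def tri(rs):
    A=sum(np.eye(3)-np.outer(d,d) for o,d in rs);b=sum((np.eye(3)-np.outer(d,d))@o for o,d in rs);x=np.linalg.solve(A,b)
    return x,[np.linalg.norm(np.cross(x-o,d)) for o,d in rs]
def proj(p,X,s=None):
    T=np.linalg.inv(wfc(p,s));r,_=cv2.Rodrigues(T[:3,:3]);return cv2.projectPoints(np.array(X,float).reshape(-1,1,3),r,T[:3,3],K(p),np.array(p["D"],float))[0][:,0]
def shot(n,save=None):
    s=get_state();p=read_camera(n)
    if save: cv2.imwrite("pics/"+save,p["color"][:,:,::-1])
    return s,p
E
cat > a.py <<'E'
from h import *
names="press guard_edge pawl lift_plate rod rod_tip rod_rest ram lever_knob shaft_axis junction_box box_top multimeter spare_disc screwdriver".split()
P={}
for c in("side","top"):
    s,p=shot(c,c+"0.png");P[c]=p
    print(c,np.round(wfc(p)[:3,3],3),np.round(wfc(p)[:3,2],2))
D={}
for n in names:
    for c in P:
        D[n,c]=tip_of(n,P[c]); print(n,c,[(np.round(r["point"]).tolist(),round(r["p"],2)) for r in D[n,c]][:3])
    if D[n,"side"] and D[n,"top"]:
        x,e=tri([ray(P[c],D[n,c][0]["point"]) for c in P]);print("   ",np.round(x,4),np.round(e,4))
E
python3 a.py
```

```text
side [0.188 0.8   1.296] [ 0.24 -0.58 -0.78]
top [ 0.426 -0.008  1.756] [ 0.07 -0.01 -1.  ]
press side [([325.0, 234.0], 0.59), ([341.0, 182.0], 0.21)]
press top [([382.0, 227.0], 0.68)]
    [ 0.6028 -0.2113  0.0046] [0.0045 0.0045]
guard_edge side []
guard_edge top [([356.0, 217.0], 0.96)]
pawl side [([305.0, 166.0], 0.5), ([217.0, 326.0], 0.24)]
pawl top [([402.0, 195.0], 0.55)]
    [ 0.6667 -0.2332  0.2451] [0.004 0.004]
lift_plate side []
lift_plate top []
rod side [([271.0, 376.0], 0.73), ([308.0, 199.0], 0.72), ([334.0, 427.0], 0.53)]
rod top [([185.0, 320.0], 0.68), ([198.0, 254.0], 0.56)]
    [0.414  0.335  0.2283] [0.0727 0.0727]
rod_tip side [([258.0, 335.0], 0.68), ([373.0, 446.0], 0.56)]
rod_tip top [([226.0, 223.0], 0.75), ([184.0, 350.0], 0.46)]
    [0.6032 0.2203 0.0786] [0.0042 0.0042]
rod_rest side [([273.0, 386.0], 0.6)]
rod_rest top [([202.0, 257.0], 0.85)]
    [0.5193 0.2997 0.006 ] [0.0032 0.0032]
ram side [([323.0, 220.0], 0.97)]
ram top []
lever_knob side [([344.0, 198.0], 0.73), ([407.0, 194.0], 0.41)]
lever_knob top [([363.0, 255.0], 0.66)]
    [ 0.5144 -0.1331  0.2763] [0.0019 0.0019]
shaft_axis side [([342.0, 184.0], 0.67)]
shaft_axis top [([402.0, 235.0], 0.72), ([158.0, 208.0], 0.62)]
    [ 0.5639 -0.2388  0.209 ] [0.0027 0.0027]
junction_box side [([322.0, 234.0], 0.67)]
junction_box top [([376.0, 232.0], 0.6)]
    [ 0.5943 -0.1902  0.0321] [0.0027 0.0027]
box_top side [([321.0, 222.0], 0.95)]
box_top top [([378.0, 226.0], 0.68)]
    [ 0.6022 -0.191   0.0797] [0.0004 0.0004]
multimeter side [([408.0, 194.0], 0.69)]
multimeter top [([481.0, 294.0], 0.68)]
    [ 0.4186 -0.502  -0.0178] [0.001 0.001]
spare_disc side [([214.0, 327.0], 0.66)]
spare_disc top [([239.0, 182.0], 0.68)]
    [ 0.7415  0.2036 -0.0043] [0.0085 0.0085]
screwdriver side [([320.0, 233.0], 0.73), ([198.0, 412.0], 0.57)]
screwdriver top [([158.0, 207.0], 0.75)]
    [0.4999 0.2624 0.603 ] [0.0809 0.0809]
```

View pics/side0.png

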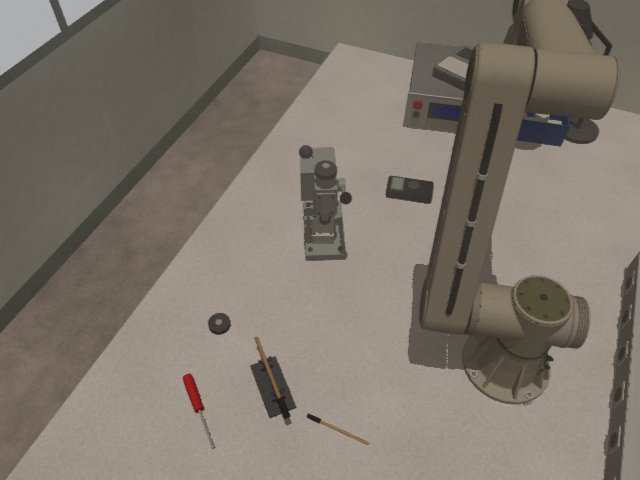

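View pics/top0.png

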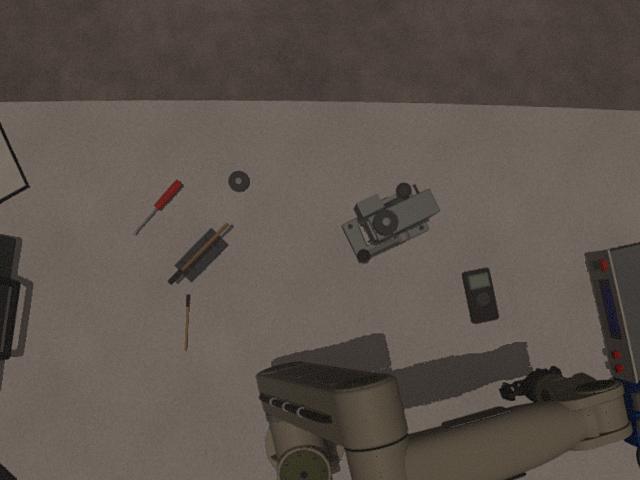

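The side picture shows the press near (323,205) with its knob at (346,198) and ball at (306,152). The rod is in its rest, from (257,338) to (287,416) with the sleeve low. The small look-alike rod lies loose at (338,430). In the top picture the rod runs from the sleeve at (172,282) to the tip at (232,225), and the press front faces left.

```bash
cat >> h.py <<'E'
def go(pos,Rm,s=None):
    """slide(mm)/angular(deg) from the present tool pose to the target"""
    s=s or get_state();R0=Rq(s["orientation"])
    print("slide",np.round(R0.inv().apply(np.array(pos)-s["tcp_pos"])*1000,1),"ang",np.round(np.degrees((R0.inv()*R.from_matrix(Rm)).as_rotvec()),1))
def frame(z,y):
    z=np.array(z,float)/np.linalg.norm(z);y=np.array(y,float);y-=z*(y@z);y/=np.linalg.norm(y);return np.column_stack([np.cross(y,z),y,z])
E
python3 - <<'E'
from h import *
s,p=shot("wrist");print(s["tcp_pos"],Rq(s["orientation"]).as_matrix().round(3),np.round(p["tool_from_camera"],3),p["fovy"])
# view pose: press front side
import itertools
pos=np.array([0.46,0.03,0.42]); look=np.array([0.59,-0.16,0.2])
z=look-pos
for sg in(1,-1): go(pos,frame(z,sg*np.array([.9,.42,0])))
go([.46,.25,.35],frame([0,0,-1],[.69,.72,0]));go([.46,.25,.35],frame([0,0,-1],[-.69,-.72,0]))
E
```

```text
[ 0.21262511 -0.53429354  0.2422981 ] [[ 0.929  0.37  -0.   ]
 [ 0.37  -0.929 -0.   ]
 [-0.     0.    -1.   ]] [[ 0.    -0.956 -0.294  0.075]
 [ 1.    -0.     0.001 -0.   ]
 [-0.001 -0.294  0.956 -0.132]
 [ 0.     0.     0.     1.   ]] 63.19052011282549
slide [ 438.5 -432.8 -177.7] ang [-42.3 -30.1 -90.4]
slide [ 438.5 -432.8 -177.7] ang [-29.2  41.1  78.9]
slide [ 519.9 -637.2 -107.7] ang [   0.     0.  -114.5]
slide [ 519.9 -637.2 -107.7] ang [ 0.  -0.  65.5]
```

Request:
jog_arm(
  moves=[
    {"slide": [0,0,-40]},
    {"slide": [0,0,-80]},
    {"slide": [0,0,-120]},
    {"slide": [15,-15,-150],"angular": [-2,-1.5,-5]},
    {"slide": [45,-45,-178],"angular": [-5,-3.5,-10]},
    {"slide": [75,-75,-178],"angular": [-8,-6,-16]},
    {"slide": [103,-102,-178],"angular": [-11,-7.5,-22]},
    {"slide": [131,-130,-178],"angular": [-14,-10,-28]},
    {"slide": [160,-158,-178],"angular": [-17,-12,-36]},
    {"slide": [188,-186,-178],"angular": [-20,-14,-42]},
  ],
)

```text
schema error: expected keys fingers, slide, angular
```

Run:
```python
from h import *
s=get_state();print(s["clock"],s["tcp_pos"],s["joint_pos"])
pos=np.array([0.46,0.03,0.42]); look=np.array([0.59,-0.16,0.2])
go(pos,frame(look-pos,np.array([.9,.42,0])))
```

```text
1.65 [ 0.2126407  -0.53429468  0.24235991] [-1.33160365e+00  3.13169696e-01  4.61475368e-02  1.30362057e+00
  8.65023820e-06  1.43119935e+00]
slide [ 438.5 -432.8 -177.7] ang [-42.3 -30.1 -90.4]
```

Request:
jog_arm(
  moves=[
    {"fingers": 0,"slide": [0,0,-80],"angular": [0,0,0]},
    {"fingers": 0,"slide": [0,0,-120],"angular": [0,0,0]},
    {"fingers": 0,"slide": [0,0,-170],"angular": [0,0,0]},
    {"fingers": 0,"slide": [0,0,-178],"angular": [-2,-1,-5]},
    {"fingers": 0,"slide": [100,-100,-178],"angular": [-8,-6,-18]},
    {"fingers": 0,"slide": [150,-150,-178],"angular": [-12,-8,-26]},
    {"fingers": 0,"slide": [200,-200,-178],"angular": [-17,-12,-36]},
    {"fingers": 0,"slide": [230,-230,-178],"angular": [-20,-14,-42]},
    {"fingers": 0,"slide": [260,-258,-178],"angular": [-24,-17,-52]},
    {"fingers": 0,"slide": [290,-286,-178],"angular": [-28,-20,-60]},
  ],
)

```text
clock: 2.48
tcp_pos: [0.3122, -0.3034, 0.4184]
orientation: [0.187, 0.827, 0.523, -0.084]
wrist_force: [1.3, 0.7, -0.0]
finger_gap: 0.085
grip_force: 0.0
```

Run:
```python
from h import *
s=get_state();print(s["clock"],s["tcp_pos"],s["joint_pos"])
pos=np.array([0.46,0.03,0.42]); look=np.array([0.59,-0.16,0.2])
go(pos,frame(look-pos,np.array([.9,.42,0])))
```

```text
2.4833 [ 0.31217566 -0.30336634  0.41843817] [-0.79745011 -0.21687676 -0.1663361   1.28125988 -0.2392247   1.17563144]
slide [ 342.4    5.2 -125.5] ang [-22.4 -16.1 -48.2]
```

Request:
jog_arm(
  moves=[
    {"fingers": 0,"slide": [40,0,-20],"angular": [-2,-2,-5]},
    {"fingers": 0,"slide": [80,0,-40],"angular": [-5,-4,-11]},
    {"fingers": 0,"slide": [120,0,-50],"angular": [-8,-6,-17]},
    {"fingers": 0,"slide": [160,2,-70],"angular": [-12,-8,-24]},
    {"fingers": 0,"slide": [200,4,-90],"angular": [-15,-10,-30]},
    {"fingers": 0,"slide": [240,5,-100],"angular": [-18,-13,-37]},
    {"fingers": 0,"slide": [280,5,-112],"angular": [-21,-15,-44]},
    {"fingers": 0,"slide": [320,5,-120],"angular": [-22,-16,-48]},
    {"fingers": 0,"slide": [342,5,-125],"angular": [-22,-16,-48]},
    {"fingers": 0,"slide": [342,5,-125],"angular": [-22,-16,-48]},
  ],
)

```text
clock: 3.32
tcp_pos: [0.4627, 0.0319, 0.4177]
orientation: [0.352, 0.476, 0.789, -0.163]
wrist_force: [1.2, -0.5, 0.9]
finger_gap: 0.0852
grip_force: 0.0
```

```bash
cat > b.py <<'E'
from h import *
import sys
s,p=shot("wrist","w%s.png"%sys.argv[1]);print(s["clock"],np.round(s["tcp_pos"],4),np.round(s["joint_pos"],2),np.round(s["qvel"],2).max())
for n in sys.argv[2:]: print(n,[(np.round(r["point"],1).tolist(),round(r["p"],2)) for r in tip_of(n,p)][:3])
import pickle;pickle.dump((s,p),open("w%s.pkl"%sys.argv[1],"wb"))
E
python3 b.py 1 press guard_edge pawl lift_plate lever_knob shaft_axis ram box_top junction_box
```

```text
3.3167 [0.4627 0.0319 0.4177] [ 0.33 -0.11 -0.23  1.19 -0.76  1.31] 0.0
press [([266.1, 227.2], 0.61)]
guard_edge [([356.9, 209.1], 0.55)]
pawl []
lift_plate []
lever_knob [([262.7, 226.7], 0.89), ([300.0, 108.9], 0.69)]
shaft_axis [([265.9, 226.8], 0.74)]
ram [([303.6, 141.4], 0.55)]
box_top [([304.5, 129.7], 0.81)]
junction_box [([304.3, 108.8], 0.96)]
```

View pics/w1.png

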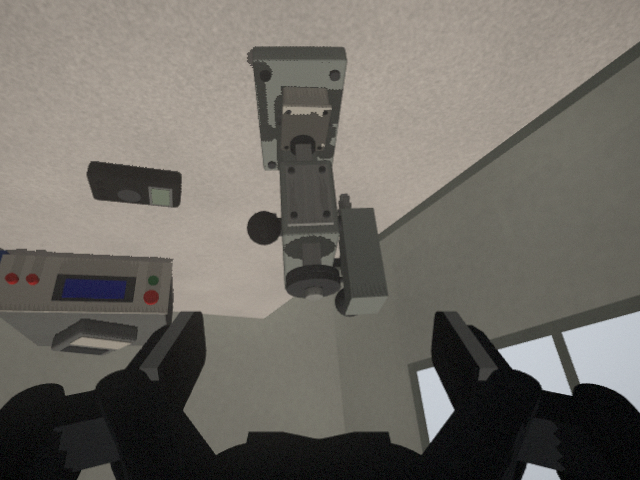

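Wrist view 1 shows the press from its front, upside down: knob at (263,228), guard apron with lower edge at rows 208 from (339) to (374), base front corners near (248,49) and (346,47), two discs at (313,280).

```bash
cat > fit.py <<'E'
from h import *
import pickle
from scipy.optimize import least_squares
s,w=pickle.load(open("w1.pkl","rb"))
_,t=shot("top");_,d=shot("side")
kn=[-.135*np.cos(np.pi/6),-.048,.205+.0675]; ball=[.044,.05,.299]
obs=[(w,s,[-.0835,.05,.234],(356.9,209.1)),(w,s,kn,(263.2,227.8)),(w,s,[-.085,.032,.234],(339,208)),(w,s,[-.085,.068,.234],(374,208)),
(w,s,[-.11,-.06,0],(248,48)),(w,s,[-.11,.06,0],(346,46.5)),
(t,None,kn,(363,255.5)),(t,None,ball,(403,190)),(d,None,kn,(345.5,198)),(d,None,ball,(306,152)),(t,None,[-.0835,.05,.234],(356,217))]
def T(v,X):
    c,q=np.cos(v[2]),np.sin(v[2]);X=np.array(X);return np.array([v[0]+c*X[0]-q*X[1],v[1]+q*X[0]+c*X[1],X[2]])
f=lambda v:np.concatenate([(proj(p,T(v,X),q)[0]-o) for p,q,X,o in obs])
r=least_squares(f,[.605,-.215,-1.135],loss="soft_l1");print(r.x.round(4));print(f(r.x).reshape(-1,2).round(1))
for c,ix in(("wrist",range(6)),("static",range(6,11))):
    o2=obs;g=lambda v:np.concatenate([(proj(*(obs[i][0],T(v,obs[i][2]),obs[i][1]))[0]-obs[i][3]) for i in ix])
    print(c,least_squares(g,r.x,loss="soft_l1").x.round(4))
im=w["color"].copy()
for X in [(x,y,z) for x in(-.11,.11) for y in(-.06,.06) for z in(0,.03)]+[(-.085,y,z) for y in(.032,.068) for z in(.234,.334)]+[(-.066,y,z) for y in(-.032,.032) for z in(.15,.255)]+[kn]:
    cv2.circle(im,tuple(int(round(a)) for a in proj(w,T(r.x,X),s)[0]),2,(255,0,0),-1)
cv2.imwrite("pics/f1.png",cv2.resize(im[20:340,180:440],None,fx=1.8,fy=1.8)[:,:,::-1])
E
python3 fit.py
python3 - <<'E'
from h import *
go([.475,.26,.34],frame([0,0,-1],[.69,.72,0]))
E
```

```text
[ 0.6073 -0.2219 -1.1146]
[[-1.  -0.9]
 [ 0.2 -0.4]
 [ 0.7  0.1]
 [-1.5 -1.1]
 [ 3.1 -3.4]
 [-1.8 -1.6]
 [ 1.5 -0.9]
 [ 4.9 -2. ]
 [ 0.1 -0.4]
 [-0.4 -2.6]
 [ 1.9 -2.9]]
wrist [ 0.6105 -0.2232 -1.0956]
static [ 0.6039 -0.2157 -1.093 ]
slide [202.5 119.2 -77.6] ang [ -2.4  46.  -18. ]
```

View pics/f1.png

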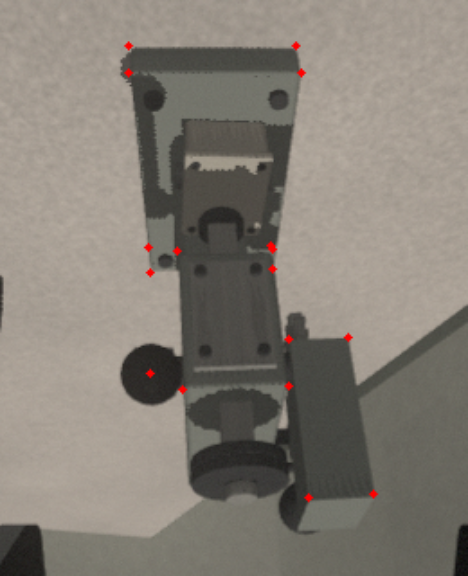

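The overlay shows the fitted corners nearly on the press. The base-left points fall about 3 px outside, so I'll refine with better corner readings and per-camera bias.

```bash
cat > fit2.py <<'E'
exec(open("fit.py").read().split("f=lambda")[0])
W=[([-.11,-.06,0],252.2,46.7),([-.11,.06,0],345,46.7),([-.11,-.06,.03],252.8,60),([-.11,.06,.03],346.7,60),([-.066,-.032,.15],280.5,160.5),([-.066,.032,.15],332.2,159),
([-.066,-.032,.255],284.4,232.8),([-.066,.032,.255],340.5,230),([-.085,.032,.234],340,209),([-.085,.068,.234],372.8,207.8),([-.085,.032,.334],351,296.7),([-.085,.068,.334],387,294),(kn,263.2,227.8),([-.0835,.05,.234],356.9,209.1)]
obs=[(w,s,X,(u,v)) for X,u,v in W]+obs[6:]
ci=np.array([0 if o[0] is w else 1 if o[0] is t else 2 for o in obs])
def f(v):
    b=v[3:].reshape(3,3)
    return np.concatenate([(proj(p,T(v,X)+b[c],q)[0]-o)/1.2 for (p,q,X,o),c in zip(obs,ci)]+[v[3:]/.0015])
r=least_squares(f,[.605,-.215,-1.1]+[0]*9,loss="soft_l1");print(r.x[:3].round(4),(r.x[3:]*1000).round(1));print(f(r.x)[:2*len(obs)].reshape(-1,2).round(1).tolist())
cov=np.linalg.inv(r.jac.T@r.jac);print(np.sqrt(np.diag(cov))[:3])
E
python3 fit2.py
```

```text
[ 0.6067 -0.2197 -1.1088] [ 2.2 -2.3 -0.  -1.5  1.5 -0.3 -0.2  0.2 -0.3]
[[-0.4, -1.1], [-0.2, -1.3], [-0.9, 1.0], [0.6, 0.5], [-1.4, -0.6], [-0.6, -0.5], [-2.0, 3.0], [0.1, 3.2], [0.3, -0.6], [0.4, -0.6], [0.3, -0.2], [0.9, 0.3], [0.9, 0.1], [-0.2, -0.5], [0.1, 0.2], [2.6, -1.0], [0.3, 0.3], [-0.5, -1.5], [0.3, -1.5]]
[0.00206377 0.00223504 0.01182659]
```

Request:
jog_arm(
  moves=[
    {"fingers": 0,"slide": [35,20,-13],"angular": [0,7,-2]},
    {"fingers": 0,"slide": [68,40,-26],"angular": [-1,14,-5]},
    {"fingers": 0,"slide": [100,60,-40],"angular": [-1,21,-8]},
    {"fingers": 0,"slide": [135,80,-52],"angular": [-2,27,-11]},
    {"fingers": 0,"slide": [168,100,-65],"angular": [-2,33,-14]},
    {"fingers": 0,"slide": [202,119,-78],"angular": [-2,40,-16]},
    {"fingers": 0,"slide": [202,119,-78],"angular": [-2,46,-18]},
    {"fingers": 0,"slide": [202,119,-78],"angular": [-2,46,-18]},
    {"fingers": 0,"slide": [202,119,-78],"angular": [-2,46,-18]},
  ],
)

```text
clock: 4.77
tcp_pos: [0.4757, 0.2595, 0.3393]
orientation: [-0.002, 0.374, 0.927, -0.004]
wrist_force: [-0.7, -0.9, 0.2]
finger_gap: 0.0852
grip_force: 0.0
```

```bash
python3 b.py 2 rod rod_tip rod_rest
```

```text
4.7667 [0.4757 0.2595 0.3393] [ 0.35  0.25  0.19  1.52 -0.    1.12] 0.02
rod [([377.3, 205.3], 0.79), ([279.7, 47.4], 0.66)]
rod_tip [([377.5, 305.1], 0.64)]
rod_rest [([373.2, 190.9], 0.55)]
```

View pics/w2.png

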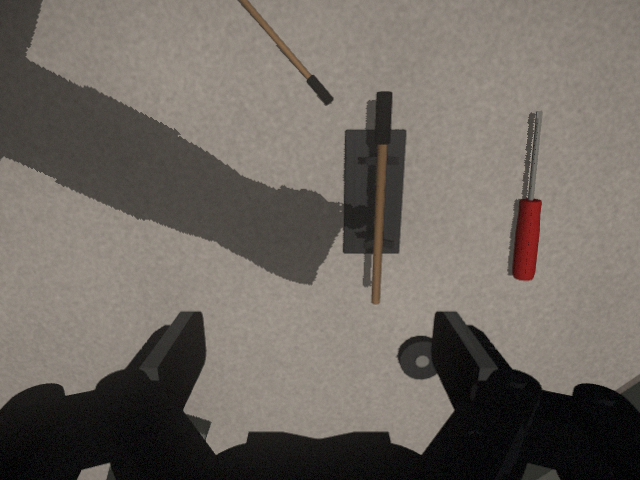

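The wrist view shows the rod in its rest, sleeve end at (384,92), sleeve edge at (383,144), tip at (376,303).

Run:
```python
from h import *
import pickle
s,p=pickle.load(open("w2.pkl","rb"))
a=atz(p,(384.5,92),.06,s);b=atz(p,(376.2,303),.06,s);c=atz(p,(383,144),.06,s);_,t=shot("top")
print(a,b,np.linalg.norm(a-b),np.linalg.norm(c-b))
d=(b-a)/np.linalg.norm(b-a);o=b-.12*d;az=np.arctan2(d[1],d[0]);print("dir",d,np.degrees(az),"orig",o, a+.11*d)
R4=[atz(p,u,.008,s) for u in((346,130),(406,130),(344,253),(400,254))];print("rest",np.mean(R4,0),np.linalg.norm(R4[0]-R4[2]),np.linalg.norm(R4[0]-R4[1]),[ (x-o)@d for x in R4])
print("top rod_tip",atz(t,(232.5,224.5),.06),"net rod",atz(p,(377.3,205.3),.06,s))
# pose: tool x=-d, rod at grasp point = TCP-8mm along z -> TCP z=.06-.008
Rm=frame([0,0,-1],[-d[1],d[0],0]);print(Rm.round(3))
g=o-.003*d
go([g[0],g[1],.052],Rm);go([g[0],g[1],.13],Rm)
```

```text
[0.44497207 0.37667393 0.06      ] [0.61089669 0.21916093 0.06      ] 0.22878226590339953 0.17893718508176534
dir [ 0.72525123 -0.68848431  0.        ] -43.510248475190956 orig [0.52386655 0.30177904 0.06      ] [0.52474971 0.30094065 0.06      ]
rest [0.52592745 0.29987807 0.008     ] 0.14824369612206892 0.06839181005445867 [np.float64(-0.07187250990165572), np.float64(-0.07137461496338457), np.float64(0.07636999693838058), np.float64(0.07809098526843379)]
top rod_tip [0.60488087 0.20746683 0.06      ] net rod [0.52532768 0.29628911 0.06      ]
[[-0.725  0.688  0.   ]
 [ 0.688  0.725  0.   ]
 [ 0.     0.    -1.   ]]
slide [ -4.4  65.9 288.7] ang [-0.3  0.  -0.3]
slide [ -4.4  65.4 210.7] ang [-0.3  0.  -0.3]
```

Request:
jog_arm(
  moves=[
    {"fingers": 0,"slide": [-1,22,40],"angular": [-0.3,0,-0.3]},
    {"fingers": 0,"slide": [-1,44,80],"angular": [-0.3,0,-0.3]},
    {"fingers": 0,"slide": [-1,66,120],"angular": [-0.3,0,-0.3]},
    {"fingers": 0,"slide": [-1,66,160],"angular": [-0.3,0,-0.3]},
    {"fingers": 0,"slide": [-1,66,200],"angular": [-0.3,0,-0.3]},
    {"fingers": 0,"slide": [-1,66,230],"angular": [-0.3,0,-0.3]},
    {"fingers": 0,"slide": [-1,66,230],"angular": [-0.3,0,-0.3]},
  ],
)

```text
clock: 5.6
tcp_pos: [0.514, 0.3046, 0.1022]
orientation: [-0.005, 0.37, 0.929, -0.005]
wrist_force: [-2.3, -0.8, -0.7]
finger_gap: 0.0853
grip_force: 0.0
```

Run:
```python
from h import *
import pickle
s,p=shot("wrist","w3.png");print(s["clock"],s["tcp_pos"])
for n in("rod","rod_tip"):print(n,[(np.round(r["point"],1).tolist(),round(r["p"],2)) for r in tip_of(n,p)][:3])
o=np.array([.5239,.3018,.06]);d=np.array([.7253,-.6885,0])
print(proj(p,[o,o-.06*d,o+.12*d,o-.11*d],s).round(0).tolist())
g=o-.006*d;go([g[0],g[1],.052],frame([0,0,-1],[-d[1],d[0],0]))
```

```text
5.6 [0.51396389 0.30458584 0.10224975]
rod [([327.3, 305.5], 0.65)]
rod_tip []
[[330.0, 303.0], [331.0, 181.0], [328.0, 491.0], [332.0, 58.0]]
slide [-0.2 -1.4 60. ] ang [ 0. -0.  0.]
```

View pics/w3.png

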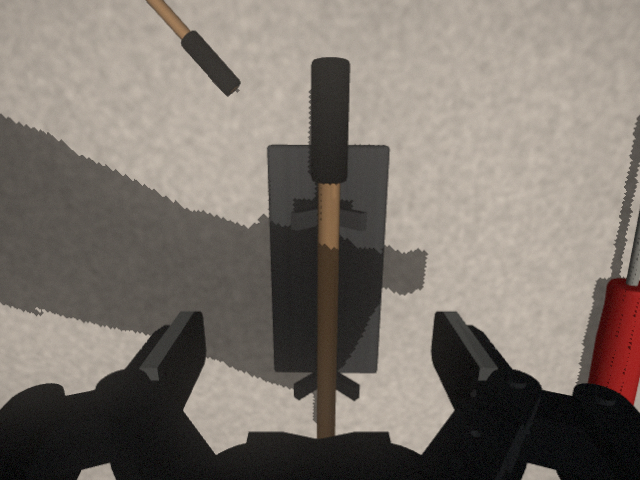

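The rod runs vertically at column 327–330 between the fingers (centre column ~319), its sleeve edge at row 183, as predicted.

Run:
```python
from h import *
s,p=shot("wrist");print(s["clock"],s["tcp_pos"],p["cx"],p["cy"],np.array(p["D"]).round(3))
T=Rq(s["orientation"]);
for z in(-.02,-.008,0.0,.04): print(z,proj(p,[np.array(s["tcp_pos"])+T.apply([x,0,z]) for x in(0,.03,.08)],s).round(0).tolist())
a=atz(p,(329,183),.06,s);b=atz(p,(326,430),.06,s);c=atz(p,(331,60),.06,s);print([T.inv().apply(x-s["tcp_pos"]).round(4) for x in(a,b,c)])
```

```text
5.75 [0.52034129 0.30702907 0.11199878] 318.1388922102861 242.1920210043387 [-0.009  0.     0.     0.     0.   ]
-0.02 [[319.0, 361.0], [319.0, 277.0], [320.0, 106.0]]
-0.008 [[319.0, 342.0], [319.0, 264.0], [319.0, 107.0]]
0.0 [[319.0, 330.0], [319.0, 256.0], [319.0, 108.0]]
0.04 [[319.0, 288.0], [319.0, 227.0], [319.0, 111.0]]
[array([0.0482, 0.0048, 0.052 ]), array([-0.0954,  0.0043,  0.052 ]), array([0.1013, 0.0053, 0.052 ])]
```

Run:
```python
from h import *
s,p=shot("wrist");print(s["clock"],s["tcp_pos"],np.abs(s["qvel"]).max())
T=Rq(s["orientation"]);im=p["color"].astype(int)
pts=[]
for r in range(215,420,20):
    row=im[r,290:370];m=np.where(row[:,0]-row[:,2]>18)[0]
    if len(m)>5: pts.append((290+(m.min()+m.max())/2,r))
dark=[r for r in range(40,230) if im[r,329].sum()<140];print(min(dark),max(dark))
for u in pts[::2]:
    print(u,T.inv().apply(atz(p,u,.06,s)-s["tcp_pos"]).round(4))
print(T.inv().apply(atz(p,(329,max(dark)),.06,s)-s["tcp_pos"]).round(4))
```

```text
5.8 [0.52141732 0.30738907 0.11315897] 0.01751773278953467
137 229
(np.float64(311.5), 215) [ 0.0325 -0.0035  0.0531]
(np.float64(312.0), 255) [ 0.0119 -0.0034  0.0531]
(np.float64(336.0), 295) [-0.0101  0.009   0.0532]
(np.float64(336.0), 335) [-0.0335  0.0093  0.0532]
(np.float64(336.0), 375) [-0.0587  0.0097  0.0532]
(np.float64(329.5), 415) [-0.0858  0.0063  0.0532]
[0.0254 0.005  0.0532]
```

Run:
```python
from h import *
s,p=shot("wrist");print(s["clock"],s["tcp_pos"],np.abs(s["qvel"]).max())
print([(np.round(r["point"],1).tolist(),round(r["p"],2)) for r in tip_of("rod",p)+look_for("rod",p)][:3])
o=np.array([.5239,.3018,.06]);d=np.array([.7253,-.6885,0]);print(proj(p,[o,o-.06*d],s))
g=o-.006*d;go([g[0],g[1],.052],frame([0,0,-1],[-d[1],d[0],0]),s)
```

```text
5.85 [0.52187404 0.3075055  0.1135645 ] 0.006946467105361176
[([309.4, 289.2], 0.77), ([183.8, 44.9], 0.82), ([313.5, 192.6], 0.69)]
[[312.94457731 286.31744511]
 [312.43219319 168.71019842]]
slide [ 0.7 -3.  61.6] ang [ 0.2  0.1 -0. ]
```

Request:
jog_arm(
  moves=[
    {"fingers": 0,"slide": [1,-3,30],"angular": [0,0,0]},
    {"fingers": 0,"slide": [1,-3,59],"angular": [0,0,0]},
    {"fingers": 0,"slide": [1,-3,59],"angular": [0,0,0]},
    {"fingers": 0,"slide": [1,-3,59],"angular": [0,0,0]},
    {"fingers": 0,"slide": [1,-3,59],"angular": [0,0,0]},
    {"fingers": 0,"slide": [1,-3,59],"angular": [0,0,0]},
  ],
)

```text
clock: 6.5
tcp_pos: [0.5185, 0.3057, 0.0531]
orientation: [0.0, 0.371, 0.929, 0.001]
wrist_force: [-0.2, -0.0, -0.5]
finger_gap: 0.0854
grip_force: 0.0
```

Request:
jog_arm(
  moves=[
    {"fingers": 1,"slide": [0,0,0],"angular": [0,0,0]},
    {"fingers": 1,"slide": [0,0,0],"angular": [0,0,0]},
    {"fingers": 1,"slide": [0,0,0],"angular": [0,0,0]},
    {"fingers": 1,"slide": [0,0,0],"angular": [0,0,0]},
    {"fingers": 1,"slide": [0,0,0],"angular": [0,0,0]},
    {"fingers": 1,"slide": [0,0,0],"angular": [0,0,0]},
    {"fingers": 1,"slide": [0,0,0],"angular": [0,0,0]},
    {"fingers": 1,"slide": [0,0,0],"angular": [0,0,0]},
    {"fingers": 1,"slide": [0,0,0],"angular": [0,0,0]},
    {"fingers": 1,"slide": [0,0,0],"angular": [0,0,0]},
  ],
  squeeze=60,
)

```text
clock: 7.33
tcp_pos: [0.5179, 0.3057, 0.0513]
orientation: [-0.0, 0.371, 0.929, 0.001]
wrist_force: [3.7, 3.4, -0.0]
finger_gap: 0.0079
grip_force: 58.4
```

Run:
```python
from h import *
s=get_state();print(s["clock"],s["tcp_pos"],s["finger_gap"],s["grip_force"],s["joint_pos"])
v=np.array([.6067,-.2197]);a=-1.1088;px=np.array([np.cos(a),np.sin(a),0]);py=np.array([-px[1],px[0],0])
# approach: tip at press x=-50 on z 246; rod grip at 126 back
th=np.radians(37);d=px*np.cos(th)+np.array([0,0,np.sin(th)]);tz=px*np.sin(th)-np.array([0,0,np.cos(th)])
Rm=frame(tz,py);print(Rm.round(2), -d.round(2))
tip=np.array([*v,0])+px*-.05+py*.05+[0,0,.246]
for back in(.10,.0,-.06):
    g=tip-d*back-.126*d; tcp=g+.008*tz;print(back,tcp.round(4))
```

```text
7.3333 [0.51792514 0.30569331 0.0513103 ] 0.007890242010984498 58.44929873943329 [ 0.39920205  0.48284075 -0.18913373  0.89836507  0.00120419  1.15876995]
[[-0.36  0.9   0.27]
 [ 0.71  0.45 -0.54]
 [-0.6   0.   -0.8 ]] [-0.36  0.71 -0.6 ]
0.1 [0.5509 0.0046 0.1036]
0.0 [ 0.5865 -0.0669  0.1638]
-0.06 [ 0.6078 -0.1098  0.1999]
```

Request:
jog_arm(
  moves=[
    {"fingers": 1,"slide": [0,0,-15],"angular": [0,0,0]},
    {"fingers": 1,"slide": [0,0,-40],"angular": [0,0,0]},
    {"fingers": 1,"slide": [0,0,-80],"angular": [0,0,0]},
    {"fingers": 1,"slide": [0,0,-120],"angular": [0,0,0]},
    {"fingers": 1,"slide": [0,0,-120],"angular": [0,0,0]},
    {"fingers": 1,"slide": [0,0,-120],"angular": [0,0,0]},
  ],
)

```text
clock: 7.83
tcp_pos: [0.5179, 0.3052, 0.1732]
orientation: [0.0, 0.371, 0.929, 0.001]
wrist_force: [1.2, -0.2, -1.1]
finger_gap: 0.0079
grip_force: 58.6
```

```bash
cat > pr.py <<'E'
from h import *
v=np.array([.6067,-.2197,0]);a=-1.1088;px=np.array([np.cos(a),np.sin(a),0]);py=np.array([-px[1],px[0],0]);ez=np.array([0,0,1.])
def P(x,y,z): return v+px*x+py*y+ez*z
def rodpose(tip,th,L=.126):
    th=np.radians(th);d=px*np.cos(th)+ez*np.sin(th);tz=px*np.sin(th)-ez*np.cos(th);return tip-L*d+.008*tz,frame(tz,py),d
E
python3 - <<'E'
from pr import *
s,p=shot("top");print(s["clock"],s["tcp_pos"])
_,d=shot("side")
for c,q in(("top",p),("side",d)): print(c,[(np.round(r["point"],1).tolist(),round(r["p"],2)) for r in tip_of("rod_tip",q)],)
X=np.array(s["tcp_pos"])+Rq(s["orientation"]).apply([-.126,0,-.008]);print(X,proj(p,X),proj(d,X))
t,Rm,dd=rodpose(P(-.05,.05,.246),37);t=t-.1*dd;print(t);t2=t+[0,0,.05];go(t2,Rm,s)
E
```

```text
7.8333 [0.51791127 0.3051548  0.17320961]
top [([224.4, 218.5], 0.65)]
side [([368.3, 444.0], 0.47)]
[0.609259   0.2183748  0.18126103] [[222.40107038 217.74778731]] [[251.10109057 311.28768985]]
[0.5508658  0.00460492 0.10360072]
slide [-230.9 -195.3   19.4] ang [  6.5 -36.6  19.3]
```

Request:
jog_arm(
  moves=[
    {"fingers": 1,"slide": [-29,-24,2],"angular": [0,0,0]},
    {"fingers": 1,"slide": [-58,-48,4],"angular": [0.8,-4,2]},
    {"fingers": 1,"slide": [-87,-73,6],"angular": [1.6,-9,5]},
    {"fingers": 1,"slide": [-115,-98,8],"angular": [2.5,-14,8]},
    {"fingers": 1,"slide": [-144,-122,11],"angular": [3.5,-20,11]},
    {"fingers": 1,"slide": [-173,-147,14],"angular": [4.5,-26,14]},
    {"fingers": 1,"slide": [-202,-171,17],"angular": [5.5,-31,17]},
    {"fingers": 1,"slide": [-231,-195,19],"angular": [6.5,-36.6,19.3]},
    {"fingers": 1,"slide": [-231,-195,19],"angular": [6.5,-36.6,19.3]},
    {"fingers": 1,"slide": [-231,-195,19],"angular": [6.5,-36.6,19.3]},
  ],
)

```text
clock: 8.87
tcp_pos: [0.5475, 0.0035, 0.1488]
orientation: [0.266, 0.499, 0.807, -0.17]
wrist_force: [-0.1, 0.4, -1.1]
finger_gap: 0.0082
grip_force: 58.6
```

```bash
cat > c.py <<'E'
from pr import *
import sys
s=get_state();print(s["clock"],np.round(s["tcp_pos"],4),np.round(s["joint_pos"],2),"gap",s["finger_gap"],"F",np.round(s["wrist_force"],1))
Rt=Rq(s["orientation"]);X=np.array(s["tcp_pos"])+Rt.apply([-.126,0,-.008]);q=X-v;print("tip press mm",np.round([q@px*1000,q@py*1000,q[2]*1000],1),"rod dir", [round(float(-Rt.as_matrix()[:,0]@e),3) for e in(px,py,ez)])
E
python3 c.py
python3 - <<'E'
from pr import *
s,p=shot("wrist","w4.png")
X=np.array(s["tcp_pos"])+Rq(s["orientation"]).apply([-.126,0,-.008])
print("tip",proj(p,X,s),"guard",proj(p,[P(-.085,.032,.234),P(-.085,.068,.234),P(-.085,.05,.234)],s).tolist(),[(n,tip_of(n,p)[:2]) for n in("rod_tip","guard_edge","lift_plate")])
t,Rm,dd=rodpose(P(-.05,.05,.246),37)
for b in(.1,.04):go(t-b*dd,Rm,s)
E
```

```text
8.8667 [0.5475 0.0035 0.1488] [ 0.16  0.22 -0.48  0.66 -0.61  1.21] gap 0.008208370505635932 F [-0.1  0.4 -1.1]
tip press mm [-130.1   47.   230.6] rod dir [0.801, 0.004, 0.599]
tip [[319.69568599 581.35332806]] guard [[292.1245189586984, 579.2700487755399], [357.7434388850563, 579.8431977581174], [324.9214149492296, 579.5773275442996]] [('rod_tip', []), ('guard_edge', []), ('lift_plate', [])]
slide [26.7  3.9 36.4] ang [-0.4 -0.2  0.2]
slide [-33.3   3.7  36.2] ang [-0.4 -0.2  0.2]
```

View pics/w4.png

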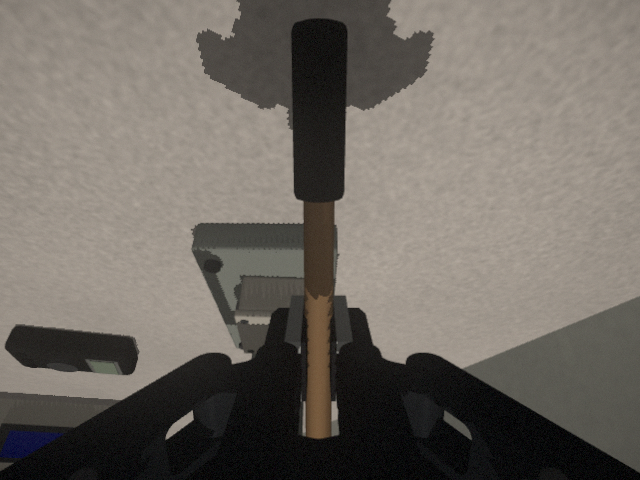

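The view shows the rod straight in the grip (column 319, sleeve edge at row 197) with the press base's front edge at (193,226)–(337,225). The tip is hidden behind the gripper.

Run:
```python
from pr import *
s,p=shot("wrist");Rt=Rq(s["orientation"]);T=np.array(p["tool_from_camera"])
n=cv2.undistortPoints(np.array([[[319.,198.]]]),K(p),np.array(p["D"]))[0,0];d=T[:3,:3]@[n[0],n[1],1];o=T[:3,3];r=(.008-.004-.004)
for zz in(-.008,-.016):print("sleeve edge tool x",o+d*(zz-o[2])/d[2])
im=p["color"];g=cv2.cvtColor(im,cv2.COLOR_RGB2GRAY)
X=[P(-.11,-.06,0),P(-.11,.06,0),P(-.11,-.06,.03),P(-.11,.06,.03)];print(s["tcp_pos"],proj(p,X,s).round(1).tolist())
c=cv2.resize(im[200:280,170:360],None,fx=4,fy=4);cv2.imwrite("pics/c4.png",c[:,:,::-1])
_,q=shot("side","s4.png");cv2.imwrite("pics/s4c.png",cv2.resize(q["color"][120:280,250:410],None,fx=3.7,fy=3.7,interpolation=cv2.INTER_CUBIC)[:,:,::-1])
tip=np.array(s["tcp_pos"])+Rt.apply([-.126,0,-.008]);print("side tip",proj(q,tip),"guardedge",proj(q,P(-.0835,.05,.234)),tip_of("rod_tip",q)[:2])
```

```text
sleeve edge tool x [ 0.05211403 -0.00027711 -0.008     ]
sleeve edge tool x [ 0.05363745 -0.00030425 -0.016     ]
[0.55070737 0.00522195 0.15182287] [[189.4, 216.5], [330.5, 216.6], [182.2, 245.2], [331.1, 245.4]]
side tip [[308.09187629 213.43175571]] guardedge [[307.52734843 200.43579591]] [{'point': [370.9, 441.3], 'p': 0.52}]
```

View pics/c4.png

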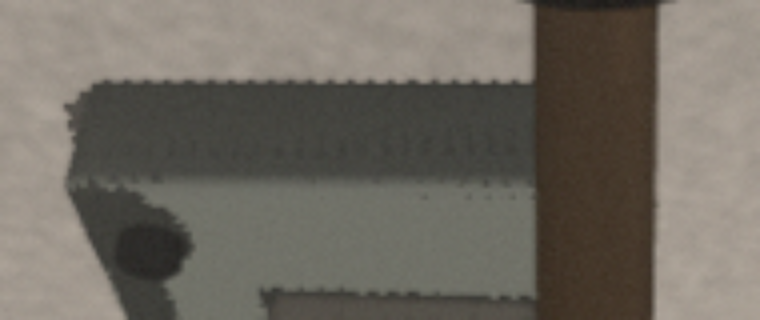

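View pics/s4c.png

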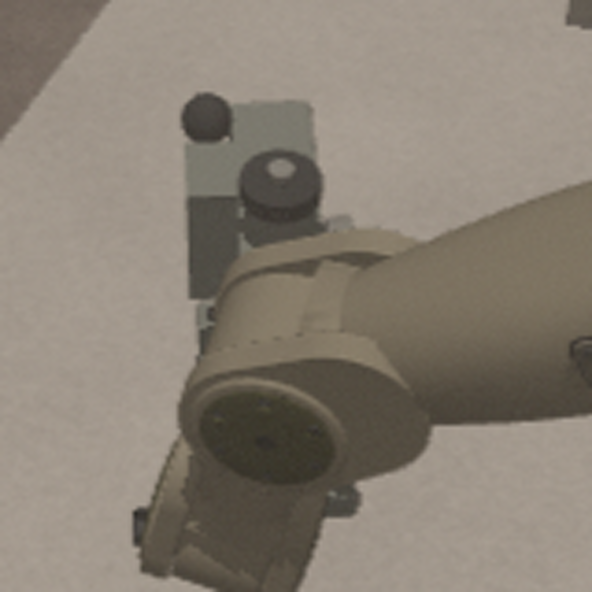

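The base's left corner at about (187,246) lies within 4 mm of prediction. The side crop shows the apron's lower edge at column 308, row 200.5, which matches the predicted (307.5,200.4). The press pose is good.

```bash
python3 c.py
python3 - <<'E'
from pr import *
s=get_state();t,Rm,dd=rodpose(P(-.05,.05,.2455),37,.1265)
for b in(.1,.02,0,-.06):go(t-b*dd,Rm,s)
E
```

```text
9.2167 [0.5508 0.0052 0.1521] [ 0.17  0.22 -0.47  0.66 -0.61  1.21] gap 0.007743968630101574 F [-0.   0.8  0.1]
tip press mm [-130.3   50.4  234.2] rod dir [0.799, 0.002, 0.601]
slide [29.5 -0.1 39.5] ang [-0.1 -0.1  0.1]
slide [-50.5  -0.2  39.4] ang [-0.1 -0.1  0.1]
slide [-70.5  -0.3  39.4] ang [-0.1 -0.1  0.1]
slide [-130.5   -0.4   39.3] ang [-0.1 -0.1  0.1]
```

Request:
jog_arm(
  moves=[
    {"fingers": 1,"slide": [15,0,20],"angular": [0,0,0]},
    {"fingers": 1,"slide": [29,0,39],"angular": [0,0,0]},
    {"fingers": 1,"slide": [29,0,39],"angular": [0,0,0]},
    {"fingers": 1,"slide": [29,0,39],"angular": [0,0,0]},
    {"fingers": 1,"slide": [29,0,39],"angular": [0,0,0]},
  ],
)

```text
clock: 9.63
tcp_pos: [0.5509, 0.0045, 0.1041]
orientation: [0.269, 0.499, 0.807, -0.168]
wrist_force: [-0.5, -0.2, 0.1]
finger_gap: 0.0082
grip_force: 58.6
```

```bash
python3 c.py
python3 - <<'E'
from pr import *
s=get_state();t,Rm,dd=rodpose(P(-.05,.05,.2455),37,.1265)
for b in(.1,.02):go(t-b*dd,Rm,s)
E
```

```text
9.6333 [0.5509 0.0045 0.1041] [ 0.17  0.28 -0.54  0.54 -0.61  1.21] gap 0.008172042230516877 F [-0.5 -0.2  0.1]
tip press mm [-129.7   50.1  186.3] rod dir [0.799, 0.001, 0.601]
slide [1.2 0.  0.8] ang [-0.1 -0.   0.1]
slide [-78.8  -0.1   0.7] ang [-0.1 -0.   0.1]
```

Advance 70 mm along the rod, in small steps (30 mm short of nothing: tip then about 10 mm before the plate).

Request:
jog_arm(
  moves=[
    {"fingers": 1,"slide": [-20,0,1],"angular": [0,0,0]},
    {"fingers": 1,"slide": [-40,0,1],"angular": [0,0,0]},
    {"fingers": 1,"slide": [-60,0,1],"angular": [0,0,0]},
    {"fingers": 1,"slide": [-80,0,1],"angular": [0,0,0]},
    {"fingers": 1,"slide": [-80,0,1],"angular": [0,0,0]},
    {"fingers": 1,"slide": [-80,0,1],"angular": [0,0,0]},
    {"fingers": 1,"slide": [-80,0,1],"angular": [0,0,0]},
  ],
)

```text
clock: 10.22
tcp_pos: [0.579, -0.0531, 0.1509]
orientation: [0.269, 0.499, 0.807, -0.168]
wrist_force: [-0.4, -0.5, -0.8]
finger_gap: 0.0079
grip_force: 58.6
```

```bash
python3 c.py
```

```text
10.2167 [ 0.579  -0.0531  0.1509] [ 0.04  0.23 -0.47  0.58 -0.58  1.06] gap 0.007903744283719689 F [-0.4 -0.5 -0.8]
tip press mm [-65.6  49.6 233. ] rod dir [0.799, 0.001, 0.601]
```

Request:
jog_arm(
  moves=[
    {"fingers": 1,"slide": [-10,0,0],"angular": [0,0,0]},
    {"fingers": 1,"slide": [-20,0,0],"angular": [0,0,0]},
    {"fingers": 1,"slide": [-30,0,0],"angular": [0,0,0]},
    {"fingers": 1,"slide": [-40,0,0],"angular": [0,0,0]},
    {"fingers": 1,"slide": [-40,0,0],"angular": [0,0,0]},
    {"fingers": 1,"slide": [-40,0,0],"angular": [0,0,0]},
  ],
)

```text
clock: 10.72
tcp_pos: [0.594, -0.0827, 0.1752]
orientation: [0.269, 0.5, 0.806, -0.168]
wrist_force: [-0.7, -0.2, -1.7]
finger_gap: 0.0083
grip_force: 58.6
```

```bash
python3 c.py
```

```text
10.7167 [ 0.594  -0.0827  0.1752] [-0.01  0.21 -0.43  0.6  -0.57  1.  ] gap 0.008313422993259916 F [-0.7 -0.2 -1.7]
tip press mm [-32.4  49.7 257.3] rod dir [0.799, -0.0, 0.601]
```

Request:
jog_arm(
  moves=[
    {"fingers": 1,"slide": [-10,0,0],"angular": [0,0,0]},
    {"fingers": 1,"slide": [-20,0,0],"angular": [0,0,0]},
    {"fingers": 1,"slide": [-30,0,0],"angular": [0,0,0]},
    {"fingers": 1,"slide": [-42,0,0],"angular": [0,0,0]},
    {"fingers": 1,"slide": [-42,0,0],"angular": [0,0,0]},
    {"fingers": 1,"slide": [-42,0,0],"angular": [0,0,0]},
    {"fingers": 1,"slide": [-42,0,0],"angular": [0,0,0]},
  ],
)

```text
clock: 11.3
tcp_pos: [0.6082, -0.1123, 0.1996]
orientation: [0.268, 0.499, 0.807, -0.168]
wrist_force: [-0.3, -0.3, -0.3]
finger_gap: 0.0082
grip_force: 58.7
```

```bash
python3 c.py
python3 - <<'E'
from pr import *
R0=lambda a:P(.044+.06*np.sin(a),.05,.239+.06*np.cos(a))
for c in("top","side"):
    _,p=shot(c,c+"5.png");print(c,"ball pred 0/.5/.8",proj(p,[R0(0),R0(.5),R0(.8)]).round(1).tolist(),[(np.round(r["point"]).tolist(),round(r["p"],2)) for r in tip_of("pawl",p)+look_for("pawl",p)])
    for a in(0,.5,.8):
        u=proj(p,R0(a))[0].round().astype(int);print(a,p["color"][u[1]-1:u[1]+2,u[0]-1:u[0]+2].mean().round())
E
```

```text
11.3 [ 0.6082 -0.1123  0.1996] [-0.07  0.2  -0.38  0.63 -0.55  0.94] gap 0.008178543110901286 F [-0.3 -0.3 -0.3]
tip press mm [  0.5  49.4 281.7] rod dir [0.799, 0.001, 0.601]
top ball pred 0/.5/.8 [[406.8, 188.2], [416.9, 183.6], [421.4, 181.8]] [([404.0, 194.0], 0.86), ([385.0, 201.0], 0.6), ([416.0, 190.0], 0.69)]
0 79.0
0.5 45.0
0.8 49.0
side ball pred 0/.5/.8 [[305.4, 150.0], [305.0, 145.1], [304.9, 144.7]] [([305.0, 145.0], 0.5)]
0 60.0
0.5 67.0
0.8 67.0
```

Request:
jog_arm(
  moves=[
    {"fingers": 1,"slide": [25,0,0],"angular": [0,0,0]},
    {"fingers": 1,"slide": [50,0,0],"angular": [0,0,0]},
    {"fingers": 1,"slide": [80,0,0],"angular": [0,0,0]},
    {"fingers": 1,"slide": [110,0,0],"angular": [0,0,0]},
    {"fingers": 1,"slide": [150,0,0],"angular": [0,0,0]},
    {"fingers": 1,"slide": [160,0,0],"angular": [0,0,0]},
    {"fingers": 1,"slide": [160,0,0],"angular": [0,0,0]},
    {"fingers": 1,"slide": [160,0,0],"angular": [0,0,0]},
  ],
)

```text
clock: 12.27
tcp_pos: [0.5517, 0.0026, 0.1037]
orientation: [0.269, 0.498, 0.807, -0.168]
wrist_force: [1.2, 0.1, -0.6]
finger_gap: 0.0082
grip_force: 58.7
```

```bash
python3 c.py
python3 - <<'E'
from pr import *
R0=lambda a:P(.044+.06*np.sin(a),.05,.239+.06*np.cos(a))
_,p=shot("top");_,q=shot("side")
for n,im in(("top",p),("side",q)):
    g=cv2.cvtColor(im["color"],cv2.COLOR_RGB2GRAY);w=np.array([R0(0),R0(.5),R0(.8)]);u=proj(im,w).round().astype(int)
    print(n,[int(g[b-1:b+2,a-1:a+2].mean()) for a,b in u],u.tolist())
    x0,y0=u[0]-25;m=(g[y0:y0+50,x0:x0+50]<58).astype(np.uint8);k,l,st,ce=cv2.connectedComponentsWithStats(m);print([(st[i,4],(ce[i]+[x0,y0]).round(1).tolist()) for i in range(1,k) if st[i,4]>40])
s=get_state();d=np.array([.7253,-.6885,0]);Rm=frame([0,0,-1],[-d[1],d[0],0])
go(np.array([.5179,.3057,.1733]),Rm,s)
E
```

```text
12.2667 [0.5517 0.0026 0.1037] [ 0.16  0.28 -0.54  0.54 -0.61  1.2 ] gap 0.008169845697715797 F [ 1.2  0.1 -0.6]
tip press mm [-127.7   50.2  185.8] rod dir [0.799, 0.003, 0.601]
top [81, 45, 49] [[407, 188], [417, 184], [421, 182]]
[(np.int32(392), [407.3, 192.4])]
side [64, 69, 69] [[305, 150], [305, 145], [305, 145]]
[]
slide [ 188.6  103.9 -227.8] ang [ -6.5  36.6 -19.4]
```

Request:
jog_arm(
  moves=[
    {"fingers": 1,"slide": [-15,0,-25],"angular": [0,0,0]},
    {"fingers": 1,"slide": [-20,5,-55],"angular": [0,0,0]},
    {"fingers": 1,"slide": [5,18,-90],"angular": [-0.8,5,-2.5]},
    {"fingers": 1,"slide": [30,30,-115],"angular": [-2,11,-6]},
    {"fingers": 1,"slide": [60,45,-140],"angular": [-3,17,-9]},
    {"fingers": 1,"slide": [90,58,-162],"angular": [-4,23,-12]},
    {"fingers": 1,"slide": [120,72,-182],"angular": [-5,29,-15]},
    {"fingers": 1,"slide": [145,84,-200],"angular": [-6,34,-18]},
    {"fingers": 1,"slide": [170,95,-215],"angular": [-6.5,36.6,-19.4]},
    {"fingers": 1,"slide": [188,104,-228],"angular": [-6.5,36.6,-19.4]},
  ],
)

```text
clock: 13.2
tcp_pos: [0.5195, 0.3057, 0.1738]
orientation: [-0.0, 0.371, 0.929, 0.001]
wrist_force: [-0.1, -0.1, -0.2]
finger_gap: 0.0083
grip_force: 58.7
```

Run:
```python
from pr import *
s,p=shot("top");s=get_state();print(s["clock"],s["tcp_pos"],np.abs(s["qvel"]).max())
d=np.array([.7253,-.6885,0]);Rm=frame([0,0,-1],[-d[1],d[0],0]);go(np.array([.5179,.3057,.1733]),Rm,s)
R0=lambda a:P(.044+.06*np.sin(a),.05,.239+.06*np.cos(a));u=proj(p,[R0(0),R0(.5),R0(.8)]).round().astype(int)
for n,g in(("then",cv2.imread("pics/top0.png",0)),("now",cv2.cvtColor(p["color"],cv2.COLOR_RGB2GRAY))):
    print(n,[int(g[b-1:b+2,a-1:a+2].mean()) for a,b in u]);print(g[178:200:2,394:430:3])
```

```text
13.25 [0.51866794 0.30953513 0.17366444] 0.0723481361549661
slide [-2.1 -3.3  0.3] ang [ 0.2 -0.1  0.1]
then [43, 100, 101]
[[104 102 101  96 103 103 106 109 101 104 102 100]
 [105 104 106 101 102 101 104 101  99 104  98 105]
 [ 97 104  95  84  99 111 100  97 102 101 104  99]
 [ 97 103  42  41  33  84 101  77 103 106 102 105]
 [104  53  38  45  49  45  91  39 107 103 100 103]
 [ 98  42  43  42  45  36 105  45 104  99 103 102]
 [103  37  46  49  46  38  99  63  84 103  74  73]
 [102  41  51  48  49  42 101  93  48  74  80  78]
 [ 90  37  41  48  44  48  87  87  72  79  79  78]
 [ 88  45  44  40  39  60  62  77  81  79  76  77]
 [ 75  36  46  42  36  74  84  80  76  79  85  81]]
now [81, 44, 47]
[[102 102  97  99 104 100 106  36  46  47  36 100]
 [101 103 100 106 107 107  77  44  47  48  45  99]
 [101 101 101 102 104 109  48  39  46  44  52  73]
 [101 104  99  99 104 108  56  46  40  44  53  79]
 [104  99  97 101 106 101  39  34  38  48  39  90]
 [106 104 108  98  90  59  59  34  42  39  41 104]
 [101 104  92  61  63  66 101  65  43  49  79  78]
 [ 90  62  67  69  62  52  63  90  40  73  82  77]
 [ 68  72  58  44  46  48  46  60  74  80  80  84]
 [ 61  48  57  42  51  47  62  79  83  83  80  77]
 [ 40  50  88  49  43  74  80  85  82  81  82  76]]
```

Request:
jog_arm(
  moves=[
    {"fingers": 1,"slide": [-1,-1,0],"angular": [0,0,0]},
    {"fingers": 1,"slide": [-1,-1,0],"angular": [0,0,0]},
    {"fingers": 1,"slide": [-1,-1,0],"angular": [0,0,0]},
    {"fingers": 1,"slide": [-1,-1,0],"angular": [0,0,0]},
  ],
)

```text
clock: 13.58
tcp_pos: [0.5171, 0.3033, 0.1731]
orientation: [-0.001, 0.371, 0.929, -0.0]
wrist_force: [-0.2, -0.8, -0.5]
finger_gap: 0.0081
grip_force: 58.7
```

Run:
```python
from pr import *
s=get_state();print(s["clock"],s["tcp_pos"],np.abs(s["qvel"]).max())
d=np.array([.7253,-.6885,0]);Rm=frame([0,0,-1],[-d[1],d[0],0]);go(np.array([.5179,.3057,.053]),Rm,s)
```

```text
13.5833 [0.5170591  0.30328981 0.17309381] 0.004107574565407237
slide [  0.9   2.5 120.1] ang [-0.1 -0.1 -0. ]
```

Request:
jog_arm(
  moves=[
    {"fingers": 1,"slide": [1,2,40],"angular": [0,0,0]},
    {"fingers": 1,"slide": [1,2,75],"angular": [0,0,0]},
    {"fingers": 1,"slide": [1,2,95],"angular": [0,0,0]},
    {"fingers": 1,"slide": [1,2,100],"angular": [0,0,0]},
    {"fingers": 1,"slide": [1,2,105],"angular": [0,0,0]},
    {"fingers": 1,"slide": [1,2,110],"angular": [0,0,0]},
    {"fingers": 1,"slide": [1,2,115],"angular": [0,0,0]},
    {"fingers": 1,"slide": [1,2,119],"angular": [0,0,0]},
    {"fingers": 1,"slide": [1,2,120],"angular": [0,0,0]},
    {"fingers": 1,"slide": [1,2,120],"angular": [0,0,0]},
  ],
)

```text
clock: 14.42
tcp_pos: [0.5171, 0.3067, 0.0529]
orientation: [-0.001, 0.37, 0.929, -0.0]
wrist_force: [-0.1, -0.4, -0.7]
finger_gap: 0.0079
grip_force: 58.7
```

Request:
jog_arm(
  moves=[
    {"fingers": 0.8,"slide": [0,0,0],"angular": [0,0,0]},
    {"fingers": 0.7,"slide": [0,0,0],"angular": [0,0,0]},
    {"fingers": 0.5,"slide": [0,0,0],"angular": [0,0,0]},
    {"fingers": 0.5,"slide": [0,0,0],"angular": [0,0,0]},
    {"fingers": 0.5,"slide": [0,0,0],"angular": [0,0,0]},
    {"fingers": 0.5,"slide": [0,0,-20],"angular": [0,0,0]},
    {"fingers": 0.5,"slide": [0,0,-60],"angular": [0,0,0]},
    {"fingers": 0.5,"slide": [0,0,-100],"angular": [0,0,0]},
    {"fingers": 0.5,"slide": [0,0,-140],"angular": [0,0,0]},
    {"fingers": 0.5,"slide": [0,0,-180],"angular": [0,0,0]},
  ],
)

```text
clock: 15.25
tcp_pos: [0.5169, 0.3065, 0.2344]
orientation: [-0.001, 0.37, 0.929, -0.001]
wrist_force: [0.6, 0.7, -0.1]
finger_gap: 0.0427
grip_force: 0.0
```

```bash
python3 b.py 5 rod rod_tip
python3 - <<'E'
from pr import *
import pickle
s,p=pickle.load(open("w5.pkl","rb"))
o=np.array([.5239,.3018,.06]);d=np.array([.7253,-.6885,0]);print(proj(p,[o,o+.12*d,o-.06*d,o-.11*d],s).round(1).tolist())
E
```

```text
15.25 [0.5169 0.3065 0.2344] [0.4  0.37 0.11 1.31 0.   1.16] 1.1
rod [([195.4, 28.6], 0.67), ([315.3, 230.5], 0.55)]
rod_tip [([320.0, 358.6], 0.88)]
[[320.4, 229.9], [320.0, 357.8], [320.7, 154.6], [320.9, 84.9]]
```

View pics/w5.png

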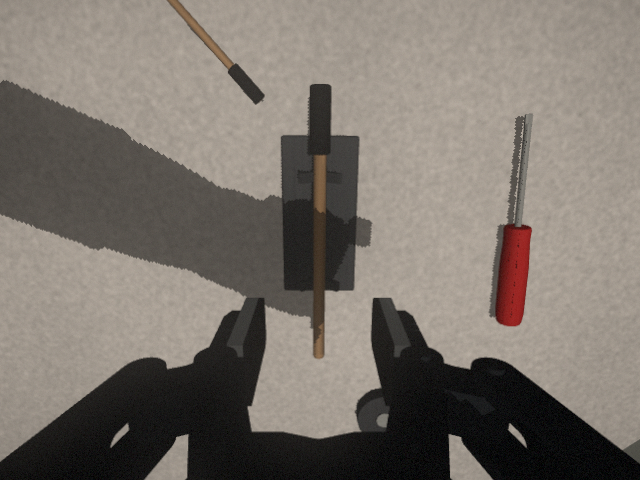

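The rod lies back along its rest, tip at (319,357), sleeve edge at row 154 outside the notch, within about 1 mm of where it was. Now the lever.

```bash
cat > lev.py <<'E'
from pr import *
TL=np.radians(10)
tz=px*np.sin(TL)-ez*np.cos(TL);RL=frame(tz,py)
def knob(ph): ph=np.radians(ph);return P(-.135*np.cos(ph),-.048,.205+.135*np.sin(ph))
def tcp(ph,gap=0): return knob(ph)-tz*(.016+.011+gap)
E
python3 - <<'E'
from lev import *
s=get_state();print(s["clock"],s["tcp_pos"])
print(tcp(30,.05),tcp(-27.3));go(tcp(30,.05),RL,s)
E
```

```text
15.4 [0.51953569 0.30763605 0.23705174]
[ 0.50565968 -0.12446942  0.3483302 ] [ 0.5081703  -0.12951145  0.16967212]
slide [-287.2 -322.7 -112.7] ang [ 2.1 -9.9 20. ]
```

Request:
jog_arm(
  moves=[
    {"fingers": 1,"slide": [-15,-20,-30],"angular": [0,0,0]},
    {"fingers": 1,"slide": [-35,-40,-60],"angular": [0,0,0]},
    {"fingers": 1,"slide": [-60,-67,-80],"angular": [0.4,-2,4]},
    {"fingers": 1,"slide": [-85,-95,-95],"angular": [0.8,-4,8]},
    {"fingers": 1,"slide": [-111,-125,-105],"angular": [1.2,-6,12]},
    {"fingers": 1,"slide": [-137,-154,-113],"angular": [1.6,-8,16]},
    {"fingers": 1,"slide": [-163,-183,-113],"angular": [2.1,-9.9,20]},
    {"fingers": 1,"slide": [-189,-212,-113],"angular": [2.1,-9.9,20]},
    {"fingers": 1,"slide": [-215,-241,-113],"angular": [2.1,-9.9,20]},
    {"fingers": 1,"slide": [-240,-270,-113],"angular": [2.1,-9.9,20]},
  ],
)

```text
clock: 16.23
tcp_pos: [0.5055, -0.0558, 0.3442]
orientation: [0.071, 0.524, 0.847, -0.05]
wrist_force: [1.1, -0.4, -0.2]
finger_gap: -0.0003
grip_force: 0.0
```

Run:
```python
from lev import *
s=get_state();print(s["clock"],s["tcp_pos"],s["joint_pos"]);go(tcp(30,.05),RL,s)
```

```text
16.2333 [ 0.50550268 -0.05582842  0.34421411] [-0.18566583  0.10185646  0.01499559  1.38621775 -0.14418036  0.91424991]
slide [-61.2 -30.6   6.9] ang [-0.6 -0.   0.2]
```

Request:
jog_arm(
  moves=[
    {"fingers": 1,"slide": [-30,-15,0],"angular": [-0.6,0,0]},
    {"fingers": 1,"slide": [-60,-30,0],"angular": [-0.6,0,0]},
    {"fingers": 1,"slide": [-60,-30,0],"angular": [-0.6,0,0]},
    {"fingers": 1,"slide": [-60,-30,0],"angular": [-0.6,0,0]},
    {"fingers": 1,"slide": [-60,-30,0],"angular": [-0.6,0,0]},
  ],
)

```text
clock: 16.65
tcp_pos: [0.5054, -0.1203, 0.3551]
orientation: [0.074, 0.524, 0.847, -0.045]
wrist_force: [0.1, 0.0, 0.6]
finger_gap: 0.0
grip_force: 0.0
```

Run:
```python
from lev import *
s,p=shot("wrist");print(s["clock"],s["tcp_pos"],s["wrist_force"],s["grip_force"]);print("knob pred",proj(p,knob(30),s),[(np.round(r["point"],1).tolist(),round(r["p"],2)) for r in tip_of("lever_knob",p)])
_,q=shot("side");_,t=shot("top");print("side pred",proj(q,knob(30)),tip_of("lever_knob",q)[:2],"tips",proj(q,np.array(s["tcp_pos"])+.011*tz))
g=cv2.cvtColor(p["color"],cv2.COLOR_RGB2GRAY);cs=cv2.HoughCircles(cv2.GaussianBlur(g,(5,5),1),cv2.HOUGH_GRADIENT,1.5,40,param1=80,param2=22,minRadius=20,maxRadius=60);print(None if cs is None else cs[0][:5])
go(tcp(30,.01),RL,s);go(tcp(30,0),RL,s)
```

```text
16.65 [ 0.50539247 -0.12031948  0.35508139] [0.07959925 0.03479117 0.56136767] 0.0
knob pred [[315.91391254 260.8843464 ]] [([317.5, 265.2], 0.81)]
side pred [[345.76195391 198.1575881 ]] [{'point': [342.6, 196.6], 'p': 0.48}, {'point': [200.8, 410.6], 'p': 0.45}] tips [[346.90623827 182.37536714]]
[[317.25 263.25  27.5 ]
 [374.25 261.75  55.85]
 [357.75 201.75  47.6 ]
 [146.25 336.75  48.35]
 [386.25 353.25  37.55]]
slide [-2.7 -1.6 47.3] ang [ 0.  -0.1  0.1]
slide [-2.7 -1.7 57.3] ang [ 0.  -0.1  0.1]
```

Request:
jog_arm(
  moves=[
    {"fingers": 1,"slide": [-2,-1,25],"angular": [0,0,0]},
    {"fingers": 1,"slide": [-2,-1,46],"angular": [0,0,0]},
    {"fingers": 1,"slide": [-2,-1,46],"angular": [0,0,0]},
    {"fingers": 1,"slide": [-2,-1,46],"angular": [0,0,0]},
    {"fingers": 1,"slide": [-2,-1,46],"angular": [0,0,0]},
  ],
)

```text
clock: 17.32
tcp_pos: [0.5098, -0.1294, 0.3124]
orientation: [0.075, 0.523, 0.848, -0.045]
wrist_force: [0.6, -0.0, -0.0]
finger_gap: -0.0002
grip_force: 0.0
```

```bash
cat > l.py <<'E'
from lev import *
s=get_state();print(s["clock"],np.round(s["tcp_pos"],4),"F",np.round(s["wrist_force"],2),"tipz-contact: ball phi",[])
k=np.array(s["tcp_pos"])+Rq(s["orientation"]).apply([0,0,.027])-v;print("ball if touching: phi",np.degrees(np.arctan2(k[2]-.205,-k@px)).round(1),"r",np.hypot(k[2]-.205,k@px).round(4),"y",(k@py).round(4))
for ph in(30,20,10,0,-10,-20,-25,-27.3,-30):print(ph,end=" ");go(tcp(ph),RL,s)
E
python3 l.py
```

```text
17.3167 [ 0.5098 -0.1294  0.3124] F [ 0.59 -0.02 -0.04] tipz-contact: ball phi []
ball if touching: phi 34.1 r 0.1441 y -0.0464
30 slide [-0.  -1.5 13.5] ang [0.2 0.  0.1]
20 slide [13.5 -1.6 32.8] ang [0.2 0.  0.1]
10 slide [23.5 -1.6 54.1] ang [0.2 0.  0.1]
0 slide [29.6 -1.6 76.8] ang [0.2 0.  0.1]
-10 slide [ 31.6  -1.7 100.3] ang [0.2 0.  0.1]
-20 slide [ 29.6  -1.8 123.7] ang [0.2 0.  0.1]
-25 slide [ 27.1  -1.8 135.2] ang [0.2 0.  0.1]
-27.3 slide [ 25.6  -1.8 140.4] ang [0.2 0.  0.1]
-30 slide [ 23.5  -1.8 146.4] ang [0.2 0.  0.1]
```

Request:
jog_arm(
  moves=[
    {"fingers": 1,"slide": [0,-1.5,5],"angular": [0,0,0]},
    {"fingers": 1,"slide": [0,-1.5,10],"angular": [0,0,0]},
    {"fingers": 1,"slide": [1,-1.5,14],"angular": [0,0,0]},
    {"fingers": 1,"slide": [4,-1.5,18],"angular": [0,0,0]},
    {"fingers": 1,"slide": [7,-1.5,22],"angular": [0,0,0]},
    {"fingers": 1,"slide": [10,-1.5,27],"angular": [0,0,0]},
    {"fingers": 1,"slide": [13,-1.5,32],"angular": [0,0,0]},
    {"fingers": 1,"slide": [15.5,-1.5,37],"angular": [0,0,0]},
    {"fingers": 1,"slide": [18,-1.5,42],"angular": [0,0,0]},
    {"fingers": 1,"slide": [20.5,-1.5,47],"angular": [0,0,0]},
  ],
)

```text
clock: 18.15
tcp_pos: [0.5027, -0.1197, 0.2608]
orientation: [0.075, 0.524, 0.847, -0.045]
wrist_force: [-1.3, 2.0, 2.0]
finger_gap: 0.0004
grip_force: 1.2
```

```bash
python3 l.py
```

```text
18.15 [ 0.5027 -0.1197  0.2608] F [-1.32  1.98  2.04] tipz-contact: ball phi []
ball if touching: phi 12.5 r 0.1344 y -0.0485
30 slide [-20.7   0.6 -35.3] ang [0.1 0.  0.1]
20 slide [ -7.2   0.6 -16. ] ang [0.1 0.  0.1]
10 slide [2.7 0.5 5.3] ang [0.1 0.  0.1]
0 slide [ 8.8  0.5 28.1] ang [0.1 0.  0.1]
-10 slide [10.9  0.5 51.5] ang [0.1 0.  0.1]
-20 slide [ 8.8  0.4 75. ] ang [0.1 0.  0.1]
-25 slide [ 6.3  0.4 86.5] ang [0.1 0.  0.1]
-27.3 slide [ 4.8  0.4 91.7] ang [0.1 0.  0.1]
-30 slide [ 2.7  0.4 97.7] ang [0.1 0.  0.1]
```

Request:
jog_arm(
  moves=[
    {"fingers": 1,"slide": [3,0,5],"angular": [0,0,0]},
    {"fingers": 1,"slide": [4.5,0,10],"angular": [0,0,0]},
    {"fingers": 1,"slide": [6,0,15],"angular": [0,0,0]},
    {"fingers": 1,"slide": [7.3,0,20],"angular": [0,0,0]},
    {"fingers": 1,"slide": [8.4,0,25],"angular": [0,0,0]},
    {"fingers": 1,"slide": [9.2,0,30],"angular": [0,0,0]},
    {"fingers": 1,"slide": [10,0,35],"angular": [0,0,0]},
    {"fingers": 1,"slide": [10.5,0,40],"angular": [0,0,0]},
    {"fingers": 1,"slide": [10.8,0,46],"angular": [0,0,0]},
    {"fingers": 1,"slide": [10.9,0,51],"angular": [0,0,0]},
  ],
)

```text
clock: 18.98
tcp_pos: [0.5022, -0.1182, 0.2088]
orientation: [0.075, 0.524, 0.847, -0.045]
wrist_force: [-0.6, 1.5, 1.0]
finger_gap: -0.0
grip_force: 0.7
```

```bash
python3 l.py
python3 - <<'E'
from lev import *
s,p=shot("wrist");k=np.array(s["tcp_pos"])+Rq(s["orientation"]).apply([0,0,.027]);print("pred",proj(p,k,s),[(np.round(r["point"],1).tolist(),round(r["p"],2)) for r in tip_of("lever_knob",p)])
E
```

```text
18.9833 [ 0.5022 -0.1182  0.2088] F [-0.63  1.49  1.01] tipz-contact: ball phi []
ball if touching: phi -9.8 r 0.1347 y -0.0483
30 slide [-31.3   0.5 -86.2] ang [0.1 0.  0.1]
20 slide [-17.8   0.4 -66.9] ang [0.1 0.  0.1]
10 slide [ -7.9   0.4 -45.6] ang [0.1 0.  0.1]
0 slide [ -1.8   0.4 -22.9] ang [0.1 0.  0.1]
-10 slide [0.3 0.3 0.6] ang [0.1 0.  0.1]
-20 slide [-1.8  0.3 24. ] ang [0.1 0.  0.1]
-25 slide [-4.3  0.2 35.5] ang [0.1 0.  0.1]
-27.3 slide [-5.8  0.2 40.7] ang [0.1 0.  0.1]
-30 slide [-7.9  0.2 46.7] ang [0.1 0.  0.1]
pred [[319.16536256 299.0087038 ]] [([320.0, 300.5], 0.76)]
```

Request:
jog_arm(
  moves=[
    {"fingers": 1,"slide": [0,0,4],"angular": [0,0,0]},
    {"fingers": 1,"slide": [0,0,8],"angular": [0,0,0]},
    {"fingers": 1,"slide": [-0.4,0,12],"angular": [0,0,0]},
    {"fingers": 1,"slide": [-0.8,0,16],"angular": [0,0,0]},
    {"fingers": 1,"slide": [-1.3,0,20],"angular": [0,0,0]},
    {"fingers": 1,"slide": [-1.8,0,23],"angular": [0,0,0]},
    {"fingers": 1,"slide": [-2.2,0,26],"angular": [0,0,0]},
    {"fingers": 1,"slide": [-2.7,0,28],"angular": [0,0,0]},
    {"fingers": 1,"slide": [-3,0,30],"angular": [0,0,0]},
    {"fingers": 1,"slide": [-3,0,30],"angular": [0,0,0]},
  ],
)

```text
clock: 19.92
tcp_pos: [0.5058, -0.1256, 0.18]
orientation: [0.075, 0.524, 0.847, -0.045]
wrist_force: [-0.0, 0.9, -0.4]
finger_gap: 0.0003
grip_force: 0.0
```

Request:
jog_arm(
  moves=[
    {"fingers": 1,"slide": [-0.3,0,1],"angular": [0,0,0]},
    {"fingers": 1,"slide": [-0.6,0,2],"angular": [0,0,0]},
    {"fingers": 1,"slide": [-0.9,0,3],"angular": [0,0,0]},
    {"fingers": 1,"slide": [-1.2,0,4],"angular": [0,0,0]},
  ],
)

```text
clock: 20.25
tcp_pos: [0.5068, -0.1271, 0.1767]
orientation: [0.075, 0.524, 0.847, -0.045]
wrist_force: [-0.8, -0.1, 1.7]
finger_gap: -0.0003
grip_force: 0.5
```

```bash
python3 l.py|head -2
```

```text
20.25 [ 0.5068 -0.1271  0.1767] F [-0.76 -0.11  1.69] tipz-contact: ball phi []
ball if touching: phi -24.1 r 0.1345 y -0.0481
```

Near contact; step 1 mm per row, reading the force every few rows.

Request:
jog_arm(
  moves=[
    {"fingers": 1,"slide": [-0.3,0,1],"angular": [0,0,0]},
    {"fingers": 1,"slide": [-0.6,0,2],"angular": [0,0,0]},
    {"fingers": 1,"slide": [-0.9,0,3],"angular": [0,0,0]},
    {"fingers": 1,"slide": [-1.2,0,4],"angular": [0,0,0]},
  ],
)

```text
clock: 20.58
tcp_pos: [0.5076, -0.1287, 0.1729]
orientation: [0.075, 0.524, 0.847, -0.045]
wrist_force: [0.2, 1.1, 0.9]
finger_gap: 0.0
grip_force: 0.5
```

Request:
jog_arm(
  moves=[
    {"fingers": 1,"slide": [-0.3,0,1],"angular": [0,0,0]},
    {"fingers": 1,"slide": [-0.7,0,2],"angular": [0,0,0]},
  ],
)

```text
clock: 20.75
tcp_pos: [0.508, -0.1297, 0.171]
orientation: [0.075, 0.524, 0.847, -0.045]
wrist_force: [-1.0, 0.2, 0.3]
finger_gap: 0.0001
grip_force: 0.5
```

Request:
jog_arm(
  moves=[
    {"fingers": 1,"slide": [-0.3,0,1],"angular": [0,0,0]},
    {"fingers": 1,"slide": [-0.7,0,2],"angular": [0,0,0]},
  ],
)

```text
clock: 20.92
tcp_pos: [0.5085, -0.1306, 0.1692]
orientation: [0.075, 0.524, 0.847, -0.045]
wrist_force: [-1.9, 1.8, 4.2]
finger_gap: 0.0001
grip_force: 2.5
```

Request:
jog_arm(
  moves=[
    {"fingers": 1,"slide": [-0.3,0,1],"angular": [0,0,0]},
    {"fingers": 1,"slide": [-0.7,0,2],"angular": [0,0,0]},
  ],
)

```text
clock: 21.08
tcp_pos: [0.5087, -0.1308, 0.1684]
orientation: [0.075, 0.523, 0.848, -0.045]
wrist_force: [-6.9, 8.4, 16.9]
finger_gap: 0.0
grip_force: 9.2
```

Firm contact, still below the box's limit. Let go now.

Request:
jog_arm(
  moves=[
    {"fingers": 1,"slide": [0,0,-3],"angular": [0,0,0]},
    {"fingers": 1,"slide": [0,0,-15],"angular": [0,0,0]},
    {"fingers": 1,"slide": [0,0,-45],"angular": [0,0,0]},
    {"fingers": 1,"slide": [10,0,-80],"angular": [0,0,0]},
    {"fingers": 1,"slide": [40,0,-110],"angular": [0,0,0]},
    {"fingers": 1,"slide": [70,0,-130],"angular": [0,0,0]},
    {"fingers": 1,"slide": [100,0,-150],"angular": [0,0,0]},
    {"fingers": 1,"slide": [120,0,-160],"angular": [0,0,0]},
    {"fingers": 1,"slide": [120,0,-160],"angular": [0,0,0]},
  ],
)

```text
clock: 21.83
tcp_pos: [0.4425, 0.0015, 0.3063]
orientation: [0.076, 0.522, 0.848, -0.044]
wrist_force: [-0.3, 0.8, -0.6]
finger_gap: 0.0
grip_force: 0.0
```

Run:
```python
from lev import *
import cv2
s=get_state();_,q=shot("side");_,t=shot("top");print(s["clock"],s["tcp_pos"],s["wrist_force"])
s2,w=shot("wrist")
for n,c,ss in(("side",q,None),("top",t,None),("wrist",w,s2)):
    for m in("lever_knob","ram","box_top"): print(n,m,[(np.round(r["point"],1).tolist(),round(r["p"],2)) for r in tip_of(m,c)][:2])
    print(" pred knob -27.7/-20:",proj(c,[knob(-27.7),knob(-20)],ss).round(1).tolist(),"box_top",proj(c,P(-.028,0,.072),ss).round(1).tolist())
g=cv2.cvtColor(t["color"],cv2.COLOR_RGB2GRAY);print("ball",g[184,417],g[188,405])
```

```text
21.8333 [0.44247786 0.00146936 0.30633492] [-0.27392062  0.79016935 -0.56712006]
side lever_knob []
side ram [([320.9, 227.7], 0.74)]
side box_top [([318.7, 224.0], 0.79)]
 pred knob -27.7/-20: [[343.8, 231.6], [344.2, 229.7]] box_top [[324.2, 224.2]]
top lever_knob [([358.7, 256.5], 0.76)]
top ram []
top box_top [([378.0, 226.9], 0.67)]
 pred knob -27.7/-20: [[358.6, 258.3], [356.6, 259.3]] box_top [[378.7, 229.3]]
wrist lever_knob [([625.1, 8.5], 0.58)]
wrist ram [([358.9, 354.8], 0.42)]
wrist box_top [([364.7, 358.5], 0.79)]
 pred knob -27.7/-20: [[317.5, 340.9], [317.6, 347.4]] box_top [[357.3, 359.8]]
ball 41 90
```

```bash
python3 -c "
from workcell import *
print(hand_in())"
```

```text
the job is handed in; nothing more can be done
None
```

I handed the job in at about 22 s: the pawl is thrown over, the rod is back in both notches, the lever is down with the ram's foot bearing on the box (17 N peak at the wrist, which I estimate at under 90 N on the box), and the gripper is clear.

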